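# Set a drilled blank to the jig's angle stop and lock it with the keeper

## Task

On the plywood angle jig, gently swing the drilled wooden blank round its pivot bolt until its long edge rests against the end of the stop screw. Then slide the wooden keeper up to the blank until its brass spring plunger is pressed about half-way in, so that the blank stays nipped against the screw, and let go. Do not bang or force the blank against the screw, and leave the other things lying as they are.

Things in the scene. Friction and masses are not known exactly. Their poses are not given: they have to be found in the camera images.
- base: Plywood jig board 290 x 440 x 12 mm, fixed flat on the table, top 12 mm above it. Origin: centre of its underside; x across the 290 mm (roughly away from the robot), y along the 440 mm, z up. It carries the pivot bolt, the stop block and the keeper, which slides along the board's +x at board y = -60 mm.
- pivot: Steel pivot bolt, 10 mm thick, upright on the board at board x +50, y -130 mm; origin at its foot on the board's top. A 24 mm washer and a nut over the blank hold it down; the bolt ends 30 mm above the board.
- blank: Pale wooden plate 90 x 250 x 18 mm, about 0.35 kg, flat on the board, a 12 mm hole over the bolt (1 mm play). Origin: hole centre, underside. y axis along it to the free end (plate spans y -30 to +220 mm), x across (-45 to +45). Edge x = -45 faces the robot and keeper, x = +45 the screw. Starts turned 0.43 to 0.55 rad anticlockwise from above relative to the board.
- free_corner (a point): Bottom corner of the blank at its free end on the near edge (blank x -45, y +220 mm). A push of 2 to 4 N (friction) on the near edge close to here swings the blank clockwise, away from the robot, until it meets the screw, while still 0.06 to 0.31 rad anticlockwise of the board. Axes as the blank's.
- stop_block: Dark wooden block 32 x 44 x 34 mm fixed on the board. Origin: middle of the lower edge of its face towards the blank; axes as the board's. From the face a rigid steel screw, 12 mm thick, round end, 10 mm above the board, points to -x. How far it stands out (15 to 42 mm) is set by hand and NOT measured: feel for it. A push at the free end reaches it 1.5 times as strong; it should not exceed 18 N there.
- keeper_back (a point): Centre of the flat rear face (towards the robot, 40 mm wide, 26 mm high) of the keeper, a dark wooden slide 36 x 40 x 26 mm (length, width, height) in a track; this point is 13 mm above the board. x axis: its travel towards the blank (the board's +x). It slides under about 9 N, stays where it is left and cannot be lifted or turned.
- plunger (a joint): How far the keeper's brass spring plunger (14 mm thick, round end, standing 19 mm out of the keeper's front face, 10 mm above the board) is pressed in: 0 = fully out, 0.012 m = fully in; half-way is 0.006. Spring about 0.7 N per mm, which adds to the 9 N the keeper takes to slide.
- tape_measure: Bystander: tape measure 36 x 77 x 62 mm standing on the left end of the board. Origin: centre of its underside.
- block_b: Bystander: small dark wood off-cut 38 x 60 x 19 mm lying on the left end of the board, nearer the robot. Origin: centre of its underside.
- pliers_a: Bystander: pliers, 65 x 158 x 14 mm, lying on the table to the right of the board. Origin: centre of the underside.

How it is judged:
On the way, in this order (a step that is already met when the one before it is completed fails the run):
1. the blank is pressed lightly against the stop screw while the plunger is still fully out (contact force between blank and stop_block above 1 N and value of joint plunger below 0.001 m), for 0.1 s.
2. the keeper has been slid up so that its plunger is pressed in by 3 to 9 mm with the blank on the screw (contact force between blank and stop_block above 0.3 N and value of joint plunger between 0.003 and 0.009 m), for 0.2 s.
At the end, for the whole second after the job is handed in: The blank lies flat and still, touching the stop screw (more than 0.3 N), with the keeper's plunger pressed in by 3 to 9 mm of its 12 mm (all of step 2 and linear speed of blank below 0.01 m/s and angle between blank's own z axis and vertical below 0.05 rad).
It fails at once if the blank is forced against the stop screw with more than 18 N (contact force between blank and stop_block above 18 N).
It fails at once if a bystander is moved by more than 15 mm (distance of any of tape_measure, block_b, pliers_a from where it was at the start of the episode above 0.015 m).
It also fails if it takes over 62 s, if anything falls off the work surface, if the arm or the gripper's body presses on something with over 40 N, if the wrist force passes 120 N, or if a joint passes its speed limit or range.

## Robot

A 6-joint arm with a two-finger parallel gripper is mounted at the origin on a cart in front of the work surface, level with it; the furniture and walls round the work are solid. World frame = base frame: x ahead of the robot, y to its left, z up, the work surface at z = 0. Lengths are in m, angles in rad, forces in N, time in s.
With the tool pointing down it reaches from about 0.4 to 0.925 m from the base axis. Payload 3.4 kg.
Tool frame: the origin (TCP) lies on the centre line of the jaws, within the pads' length; the fingertips stand 17 mm ahead of it and the grasp point (between the pads) lies 2 mm behind it; x points along the fingers, y is the direction in which the jaws open and shut, and the axes are right-handed (so a half turn about x gives the same grasp; the last joint's range is limited). The gripper opens to 85 mm and grips with 20 to 120 N. Pads are 22 mm wide; open, the fingers measure 114 mm over their backs; the gripper's body (76 mm by 85 mm) begins 54 mm behind the grasp point. The pads swing forward as they close: fully open they stand 13 mm farther back than shut.
Start: joints at [-1.405, 0.307, 1.506, -0, 1.328, -0.073], TCP at [0.137, -0.559, 0.248] pointing down, gripper open.
Joint ranges: [-3.12, 3.12], [-1.05, 2.28], [0.14, 2.33], [-1.42, 4.57], [0.1, 2.73], [-2.68, 2.68]. Speed limits (rad/s): [2.57, 2.57, 3.14, 3.14, 3.14, 3.14].

## Interface

Orientations are given as a unit quaternion [x, y, z, w].
In Python, from bench import * gives the robot as it stands. The module is installed in compiled form; this text tells all that it offers.
- The arm moves only by the tool arm_command, never from a script. Its argument "motion" is text: rows parted by semicolons, each of 6 numbers parted by spaces: the shift along the tool's x, y, z in m, then the turn, a rotation vector about the tool's x, y, z in rad. A call has 1 to 20 rows; each row shifts and turns the pose as measured when the row begins, along the tool's axes as they then stand; what a row does not reach is not made up. A row lasts 1/8 s, in which the tool goes at most 62.5 mm and 10.7 degrees, less where a joint would pass 70% of its speed; a pose out of reach is approached as far as the arm can. A call with a gripper value outside its range is refused whole. "claw" is the finger opening in m, from 0 to 0.0854, set as the call begins (left out, the last holds). The fingers move at their own pace and stop on an object; "grip_force" is the grip in N (left out, the last holds). Time passes only in rows, so rows that do not move let the fingers close. It gives the time, the measured TCP pose, the force and the opening at its end, in the units of the state.
- read_state(): the state, without advancing time (a new reading comes with each control period).
- camera(name): name is "side" or "top"; returns a dict with "frame" (400x640x3 uint8, blue, green, red), "fx", "fy", "cx", "cy" (pixels), "position" and "attitude" of the camera in the world. Camera axes: x right, y down, z forward; pixel columns grow to the right and rows downward; lengths in m; the calibration is good to about 2 mm. A picture is of the moment at which its call begins. There is no depth.
- sign_off(): hands the job in, once; it reports no verdict.
The state is a dict: "t": time; "q": joint angles; "joint_velocities": joint speeds; "tau": joint torques, N m; "tcp_pos": TCP position; "tcp_rot": TCP orientation; "contact_force": force on the tool from outside, world axes, zero at the start; "wrist_torque": the same for the moment, N m; "opening": finger opening in m.
Only numpy, scipy, OpenCV 4.12 (cv2) and the standard library are available. Lean on these libraries where they do the work, as an engineer would, in place of code of your own. Each camera call takes 0.05 s, during which the arm holds its last target. There are 200 camera calls.

## Working session

There is one attempt and no reset: what is moved stays moved. The work goes in short steps, Python scripts to look and compute and a tool call to move; the robot and the scene stay as the last step left them, time stands still between calls to the robot, and variables do not carry over. Pictures are saved under pics/ and viewed, about 8 in all and at most 12, crops included, and the job is handed in when it is done.

Besides the shell and the picture viewer there is one more tool, called after "Request:" by a JSON object that holds its "api" and its "payload". arm_command: Moves the arm, as the interface text tells. Its arguments: {"type":"object","properties":{"motion":{"type":"string"},"claw":{"type":"number"},"grip_force":{"type":"number"}},"required":["motion"]}

```bash
mkdir -p pics; python3 - <<'E'
from bench import *
import cv2
for n in("top","side"):
    c=camera(n); cv2.imwrite(f"pics/{n}0.png",c["frame"]); print(n,{k:v for k,v in c.items() if k!="frame"})
print(read_state())
E
```

```text
top {'fx': 425.47567558592704, 'fy': 425.47567558592704, 'cx': 315.4501965105216, 'cy': 197.93675994530236, 'position': array([ 0.43794804, -0.084462  ,  1.22862835]), 'attitude': array([-0.69518441,  0.7157914 , -0.05418429,  0.03775401])}
side {'fx': 422.6188770894121, 'fy': 422.6188770894121, 'cx': 321.95457064717635, 'cy': 198.46799349468122, 'position': array([0.38734487, 0.92156447, 0.88120016]), 'attitude': array([-0.08163312,  0.89390334, -0.43836724,  0.04590215])}
{'t': 0.1, 'q': array([-1.40450391e+00,  3.07506709e-01,  1.50752852e+00,  1.02390769e-05,
        1.32843574e+00, -7.35174907e-02]), 'joint_velocities': array([-4.65391031e-04, -2.06836612e-03, -2.31883442e-03,  1.27249973e-03,
       -1.95004524e-03,  1.92540158e-05]), 'tau': array([-3.22158367e-04, -4.58529496e+01, -2.52607942e+01, -2.07623002e-04,
        5.55851366e-03, -1.00626374e-05]), 'tcp_pos': array([ 0.13644333, -0.55796077,  0.24747363]), 'tcp_rot': array([-0.70200227, -0.08524522,  0.70205684, -0.08391815]), 'contact_force': array([-0.96109066, -0.16649051, -0.36811003]), 'wrist_torque': array([ 0.01588773,  0.00268252, -0.04213891]), 'opening': 0.08543923942195633}
```

View pics/top0.png

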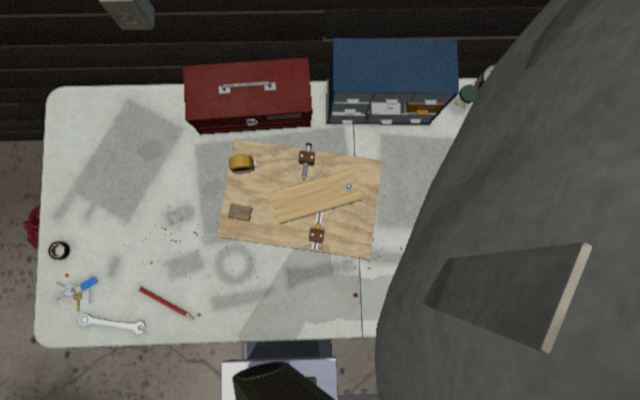

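View pics/side0.png

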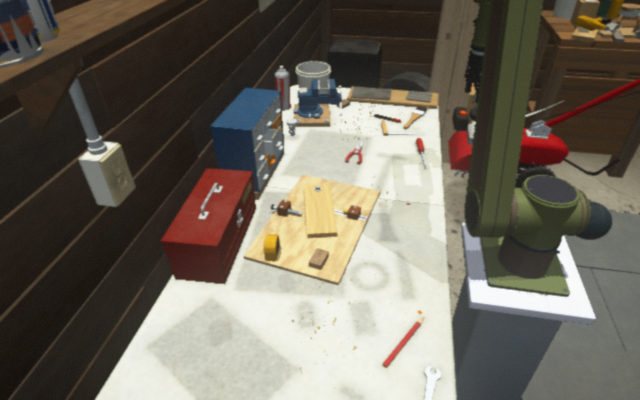

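Top view: board corners lie near (235,141), (382,160), (371,259) and (219,237). The bolt is at (348,187), the stop block at (307,157) and the keeper at (316,235). Next I'll enlarge the crop to refine these.

```bash
cat > h.py <<'E'
import numpy as np, cv2
from scipy.spatial.transform import Rotation as R
def proj(c,P):
    p=(np.atleast_2d(P)-c["position"])@R.from_quat(c["attitude"]).as_matrix()
    return np.c_[c["fx"]*p[:,0]/p[:,2]+c["cx"],c["fy"]*p[:,1]/p[:,2]+c["cy"]]
def unproj(c,uv,z):
    uv=np.atleast_2d(uv)
    d=np.c_[(uv[:,0]-c["cx"])/c["fx"],(uv[:,1]-c["cy"])/c["fy"],np.ones(len(uv))]@R.from_quat(c["attitude"]).as_matrix().T
    return c["position"]+d*((z-c["position"][2])/d[:,2])[:,None]
def crop(c,x0,y0,w,h,s,fn):
    cv2.imwrite(fn,cv2.resize(c["frame"][y0:y0+h,x0:x0+w],None,fx=s,fy=s,interpolation=cv2.INTER_CUBIC))
E
python3 - <<'E'
from bench import *
from h import *
c=camera("top"); crop(c,205,125,190,142,4,"pics/c1.png")
print(unproj(c,[(235,141),(382,160),(371,259),(219,237)],.012).round(4))
E
```

```text
[[ 0.7711  0.1148  0.012 ]
 [ 0.7033 -0.3135  0.012 ]
 [ 0.4176 -0.2676  0.012 ]
 [ 0.4926  0.1617  0.012 ]]
```

View pics/c1.png

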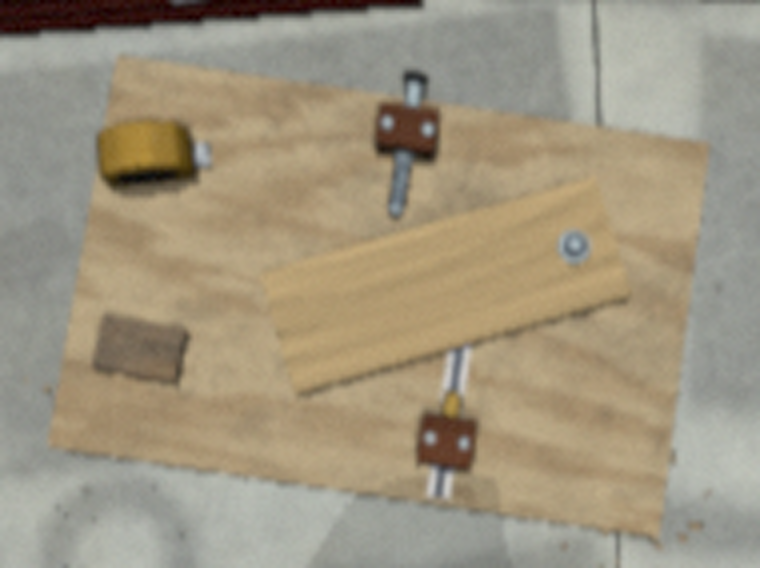

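```bash
python3 - <<'E'
from bench import *
from h import *
from scipy.optimize import least_squares
c=camera("top")
f=lambda a:(np.array(a)+.5)/4-.5+[205,125]
B=f([(120,57),(708,145),(660,540),(50,445)])
bp=np.array([[.145,.22,.012],[.145,-.22,.012],[-.145,-.22,.012],[-.145,.22,.012]])
def T(x,p): return np.asarray(p)@R.from_euler('z',x[2]).as_matrix().T+[x[0],x[1],0]
k=np.array([[.05,-.13,.042]])
pts=np.r_[bp,k]; px=np.r_[B,f([(574,246)])]
s=least_squares(lambda x:(proj(c,T(x,pts))-px).ravel(),[.6,-.07,-.16])
print("base",s.x,s.fun.reshape(-1,2).round(1).tolist())
L=f([(262,275),(300,394),(630,297),(595,178)])
lp=np.array([[.045,.22,.03],[-.045,.22,.03],[-.045,-.03,.03],[.045,-.03,.03]])
pv=T(s.x,[[.05,-.13,0]])[0]
b=least_squares(lambda x:(proj(c,T(x,lp))-L).ravel(),[pv[0],pv[1],.3])
print("blank",b.x,b.fun.reshape(-1,2).round(1).tolist(),"pivot",pv,"rel",b.x[2]-s.x[2])
inv=lambda P:(P-[s.x[0],s.x[1],0])@R.from_euler('z',s.x[2]).as_matrix()
print("keeper rear top",inv(unproj(c,f([(417,462),(470,472)]),.038)),"front top",inv(unproj(c,f([(421,411),(477,419)]),.038)))
print("screw tip, face",inv(unproj(c,f([(396,217)]),.022)),inv(unproj(c,f([(376,152),(435,160)]),.046)))
print("free corner",T(b.x,[[-.045,.22,.03]]), "tape,blk",unproj(c,f([(145,150),(140,350)]),.03))
print("board axes x",R.from_euler('z',s.x[2]).as_matrix()[:,0])
print(read_state()["contact_force"])
E
```

```text
base [ 0.59770722 -0.0728479  -0.17862685] [[-0.7, -0.6], [0.9, -0.2], [0.0, 0.0], [-0.8, 0.7], [0.6, 0.0]]
blank [ 0.6243479  -0.20989009  0.25984851] [[-0.3, -0.1], [-1.0, 0.5], [1.0, -0.2], [0.4, -0.3]] pivot [ 0.62381346 -0.20966334  0.        ] rel 0.438475360493225
keeper rear top [[-0.11686251 -0.04121352  0.038     ]
 [-0.11825034 -0.07874707  0.038     ]] front top [[-0.08134417 -0.03867233  0.038     ]
 [-0.08104706 -0.07822717  0.038     ]]
screw tip, face [[ 5.48338035e-02 -8.44173676e-05  2.20000000e-02]] [[ 0.09467629  0.02017353  0.046     ]
 [ 0.09531606 -0.02198032  0.046     ]]
free corner [[ 0.52433309 -0.00883777  0.03      ]] tape,blk [[0.70368432 0.09551064 0.03      ]
 [0.56002182 0.10015317 0.03      ]]
board axes x [ 0.9840886  -0.17767844 -0.        ]
[0.17529195 0.25289072 0.38614346]
```

```bash
cat >> h.py <<'E'
def plan(s,target,psi,face='z'):
    """shift in tool frame, rotvec to pose with tool x down and tool <face> axis at world yaw psi"""
    R0=R.from_quat(s["tcp_rot"]); z=np.array([np.cos(psi),np.sin(psi),0]); x=np.array([0,0,-1.])
    M=np.c_[x,np.cross(z,x),z]; 
    return R0.inv().apply(np.array(target)-s["tcp_pos"]),(R0.inv()*R.from_matrix(M)).as_rotvec()
E
python3 - <<'E'
from bench import *
from h import *
s=read_state();print(R.from_quat(s["tcp_rot"]).as_matrix().round(3))
ps=.19
e=np.array([np.cos(.26),np.sin(.26),0])
# edge point t=.2 at edge; stand off 11+25mm
p=np.array([0.6243,-.2099,0])+R.from_euler('z',.26).apply([-.045,.2,0]);print("edge pt",p)
g=p-e*.045;g[2]=.12;print(g)
for a in(0.19,.19+np.pi):print(plan(s,g,a))
E
```

```text
[[-0.     0.237 -0.971]
 [ 0.001 -0.971 -0.237]
 [-1.    -0.001 -0.   ]]
edge pt [ 0.52939634 -0.02819063  0.        ]
[ 0.48590879 -0.03975925  0.12      ]
(array([ 0.12829856, -0.42039833, -0.46253963]), array([-3.09181897e+00, -2.01798347e-03, -7.74330907e-05]))
(array([ 0.12829856, -0.42039833, -0.46253963]), array([ 4.97730234e-02, -5.00786715e-05,  1.30510006e-03]))
```

Request:
{"api": "arm_command", "payload": {"motion": "0 -.035 -.039 .004 0 0;0 -.035 -.039 .004 0 0;0 -.035 -.039 .004 0 0;0 -.035 -.039 .004 0 0;0 -.035 -.039 .004 0 0;0 -.035 -.039 .004 0 0;0 -.035 -.039 .004 0 0;0 -.035 -.039 .004 0 0;0 -.035 -.039 .004 0 0;0 -.035 -.039 .004 0 0;0 -.035 -.039 .004 0 0;0 -.035 -.033 .004 0 0;0 0 0 0 0 0;0 0 0 0 0 0", "claw": 0}}

```text
t: 1.95
tcp_pos: [0.5088, -0.0349, 0.2465]
tcp_rot: [0.705, 0.066, -0.703, 0.067]
contact_force: [-1.3, -1.1, -0.3]
opening: 0.0002
```

```bash
python3 - <<'E'
from bench import *
from h import *
s=read_state();print(s["t"],s["tcp_pos"],s["contact_force"],s["opening"])
print(plan(s,[.486,-.04,.06],.19+np.pi))
E
```

```text
1.95 [ 0.50876404 -0.03485921  0.24654078] [-1.28230149 -1.147948   -0.31352124] 0.0002228270956718205
(array([0.18649045, 0.00045935, 0.02373167]), array([-0.00221457, -0.0021861 , -0.00183276]))
```

Request:
{"api": "arm_command", "payload": {"motion": ".03 0 .006 0 0 0;.04 0 .006 0 0 0;.04 0 .006 0 0 0;.04 0 .006 0 0 0;.025 0 0 0 0 0;.01 0 0 0 0 0;0 0 0 0 0 0;0 0 0 0 0 0"}}

```text
t: 2.95
tcp_pos: [0.4831, -0.0494, 0.0601]
tcp_rot: [0.707, 0.06, -0.702, 0.064]
contact_force: [-0.6, 0.3, 0.0]
opening: -0.0
```

```bash
python3 - <<'E'
from bench import *
from h import *
s=read_state();print(s["t"],s["tcp_pos"],s["contact_force"])
print(plan(s,[.486,-.04,.04],.19+np.pi))
c=camera("side"); crop(c,240,170,150,120,5,"pics/s1.png")
E
```

```text
2.95 [ 0.48305942 -0.04943819  0.06005983] [-0.59406716  0.33837689  0.0319284 ]
(array([ 0.02003577, -0.00890196, -0.00440978]), array([-0.01459975, -0.00657284, -0.00611966]))
```

View pics/s1.png

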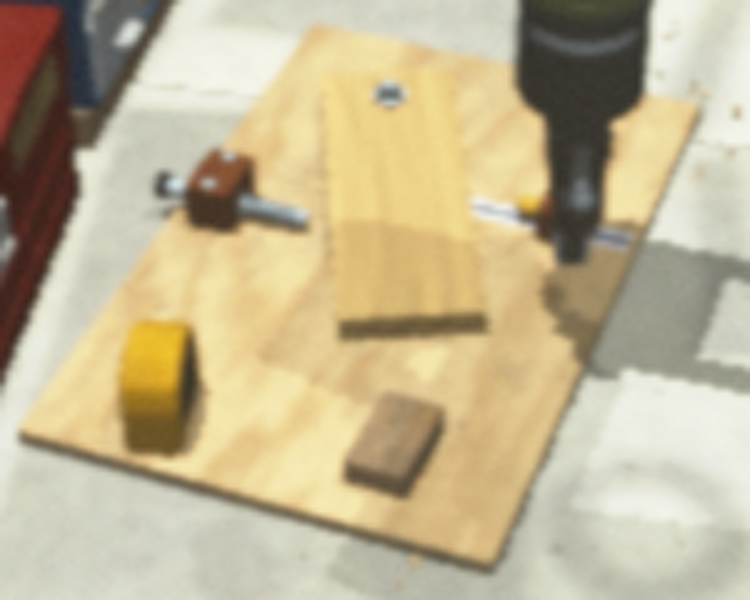

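The closed fingertip shows at about (570,262) in the crop, clear of the board. The blank's free end is near (340–485, 325) and the keeper sits just behind the finger.

Request:
{"api": "arm_command", "payload": {"motion": ".006 -.005 0 0 0 0;.006 -.004 0 0 0 0;.004 0 0 0 0 0;.003 0 0 0 0 0;0 0 0 -.015 -.007 -.006;0 0 0 0 0 0"}}

```text
t: 3.75
tcp_pos: [0.4832, -0.0397, 0.0414]
tcp_rot: [0.705, 0.068, -0.703, 0.068]
contact_force: [0.7, 0.4, 0.1]
opening: -0.0001
```

```bash
python3 - <<'E'
from bench import *
from h import *
s=read_state();print(s["t"],s["tcp_pos"],s["contact_force"])
c=camera("side")
for z in(.043,.03,.017):print(proj(c,[.483,-.049,z]))
b=[0.6243,-.2099]
print("in blank",(s["tcp_pos"]-[b[0],b[1],0])@R.from_euler('z',.26).as_matrix(),plan(s,s["tcp_pos"],.19+np.pi))
E
```

```text
3.75 [ 0.48323735 -0.03967175  0.04139219] [0.67687154 0.4397889  0.10190615]
[[353.48004289 221.06488827]]
[[353.33030687 224.29903463]]
[[353.18240695 227.49352319]]
in blank [-0.09255916  0.20077134  0.04139219] (array([0., 0., 0.]), array([ 0.00297269, -0.00296944, -0.00121833]))
```

Request:
{"api": "arm_command", "payload": {"motion": ".004 0 -.004 0 0 0;0 0 -.006 0 0 0;0 0 -.006 0 0 0;0 0 -.006 0 0 0;0 0 -.004 0 0 0;0 0 0 0 0 0"}}

```text
t: 4.55
tcp_pos: [0.5114, -0.0345, 0.0374]
tcp_rot: [0.705, 0.068, -0.702, 0.068]
contact_force: [-0.6, 0.1, -0.9]
opening: 0.0003
```

Request:
{"api": "arm_command", "payload": {"motion": "0 0 -.002 0 0 0;0 0 -.002 0 0 0;0 0 -.002 0 0 0;0 0 -.002 0 0 0;0 0 -.002 0 0 0;0 0 -.002 0 0 0"}}

```text
t: 5.3
tcp_pos: [0.5224, -0.032, 0.0374]
tcp_rot: [0.705, 0.068, -0.703, 0.068]
contact_force: [-3.1, -0.7, 2.4]
opening: 0.0
```

Request:
{"api": "arm_command", "payload": {"motion": "0 0 -.002 0 0 0;0 0 -.002 0 0 0;0 0 -.002 0 0 0;0 0 -.002 0 0 0"}}

```text
t: 5.8
tcp_pos: [0.5275, -0.0299, 0.0369]
tcp_rot: [-0.702, -0.068, 0.705, -0.068]
contact_force: [-3.0, 1.1, 1.8]
opening: -0.0
```

Request:
{"api": "arm_command", "payload": {"motion": "0 0 -.002 0 0 0;0 0 -.002 0 0 0;0 0 -.002 0 0 0"}}

```text
t: 6.18
tcp_pos: [0.533, -0.0283, 0.0366]
tcp_rot: [-0.702, -0.068, 0.706, -0.068]
contact_force: [-2.3, 1.0, 0.9]
opening: 0.0004
```

```bash
python3 - <<'E'
from bench import *
from h import *
s=read_state();print(s["t"],s["tcp_pos"],s["contact_force"])
c=camera("top"); crop(c,225,125,160,125,5,"pics/c2.png")
E
```

```text
6.175 [ 0.53300914 -0.02825334  0.0366327 ] [-2.25327135  0.96950407  0.85012629]
```

View pics/c2.png

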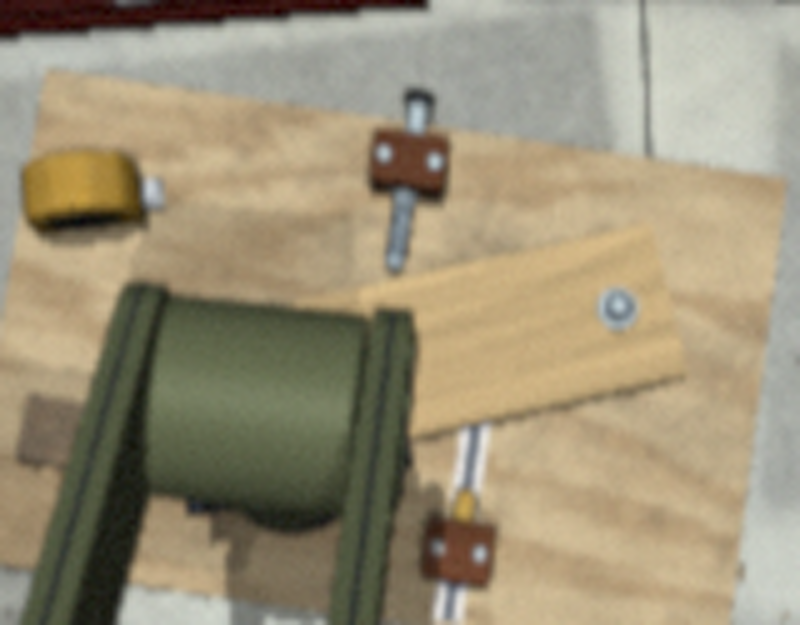

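The screw tip is at (395,270) and the blank edge there at about (395,285). That leaves roughly 8 mm at the screw, or about 12 mm at the push point.

Request:
{"api": "arm_command", "payload": {"motion": "0 0 -.002 0 0 0;0 0 -.002 0 0 0;0 0 -.002 0 0 0"}}

```text
t: 6.6
tcp_pos: [0.5398, -0.0268, 0.0364]
tcp_rot: [-0.702, -0.068, 0.706, -0.067]
contact_force: [-2.4, 1.1, 0.3]
opening: -0.0004
```

Request:
{"api": "arm_command", "payload": {"motion": "0 0 -.001 0 0 0;0 0 -.001 0 0 0"}}

```text
t: 6.85
tcp_pos: [0.5421, -0.0263, 0.0363]
tcp_rot: [-0.702, -0.068, 0.705, -0.067]
contact_force: [-2.6, 2.0, 0.7]
opening: -0.0001
```

Request:
{"api": "arm_command", "payload": {"motion": "0 0 -.001 0 0 0;0 0 -.001 0 0 0"}}

```text
t: 7.1
tcp_pos: [0.5436, -0.0258, 0.0363]
tcp_rot: [-0.702, -0.069, 0.706, -0.067]
contact_force: [-2.3, 2.0, 1.9]
opening: -0.0003
```

Request:
{"api": "arm_command", "payload": {"motion": "0 0 -.001 0 0 0;0 0 -.001 0 0 0"}}

```text
t: 7.35
tcp_pos: [0.5442, -0.0255, 0.0363]
tcp_rot: [-0.701, -0.069, 0.707, -0.067]
contact_force: [-5.5, 0.5, 3.0]
opening: 0.0
```

Request:
{"api": "arm_command", "payload": {"motion": "0 0 -.001 0 0 0"}}

```text
t: 7.48
tcp_pos: [0.5442, -0.0255, 0.0363]
tcp_rot: [-0.7, -0.069, 0.707, -0.067]
contact_force: [-6.1, 0.1, 4.5]
opening: -0.0002
```

Request:
{"api": "arm_command", "payload": {"motion": "0 0 -.001 0 0 0"}}

```text
t: 7.6
tcp_pos: [0.5442, -0.0255, 0.0363]
tcp_rot: [-0.7, -0.069, 0.708, -0.067]
contact_force: [-4.8, 1.1, 3.6]
opening: 0.0003
```

Request:
{"api": "arm_command", "payload": {"motion": "0 0 -.001 0 0 0"}}

```text
t: 7.72
tcp_pos: [0.5443, -0.0255, 0.0364]
tcp_rot: [-0.699, -0.069, 0.709, -0.068]
contact_force: [-4.8, 0.3, 3.0]
opening: -0.0
```

The blank stopped at TCP x = 0.5442, as predicted, with the push rising to 5–6 N. That puts roughly 4–5 N on the screw. Now I'll back off and go to the keeper.

Request:
{"api": "arm_command", "payload": {"motion": "0 0 .002 0 0 0;0 0 .006 0 0 0;0 0 .01 0 0 0;-.01 0 .02 0 0 0;-.03 0 .01 0 0 0;-.03 0 0 0 0 0;0 0 0 0 0 0"}}

```text
t: 8.6
tcp_pos: [0.4954, -0.0368, 0.1102]
tcp_rot: [-0.701, -0.068, 0.706, -0.068]
contact_force: [0.8, -1.0, 0.6]
opening: -0.0004
```

```bash
python3 - <<'E'
from bench import *
from h import *
s=read_state();print(s["t"],s["tcp_pos"],s["contact_force"])
g=[.5977,-.0728,.1]+R.from_euler('z',-.1786).apply([-.165,-.06,0]);print(g)
print(plan(s,g,-.1786+np.pi))
E
```

```text
8.6 [ 0.49538123 -0.03683288  0.11016782] [ 0.7516456  -0.97880661  0.56761312]
[ 0.42466547 -0.10253302  0.1       ]
(array([0.01075967, 0.05093575, 0.08191697]), array([ 0.37132488,  0.00687745, -0.00162578]))
```

Request:
{"api": "arm_command", "payload": {"motion": ".002 .013 .021 0 .007 0;.002 .013 .021 0 0 0;.002 .013 .021 0 0 0;.002 .013 .021 0 0 0;0 0 0 .125 0 0;0 0 0 .125 0 0;0 0 0 .12 0 0;0 0 0 0 0 0"}}

```text
t: 9.6
tcp_pos: [0.41, -0.1044, 0.0986]
tcp_rot: [-0.701, 0.066, 0.707, 0.067]
contact_force: [0.5, -0.2, -1.0]
opening: -0.0002
```

```bash
python3 - <<'E'
from bench import *
from h import *
s=read_state();print(s["t"],s["tcp_pos"],s["contact_force"])
g=[.5977,-.0728,.039]+R.from_euler('z',-.1786).apply([-.165,-.06,0]);print(g)
print(plan(s,g,-.1786+np.pi))
c=camera("top"); crop(c,225,125,160,125,5,"pics/c3.png")
E
```

```text
9.6 [ 0.40998786 -0.10444502  0.09857718] [ 0.54353552 -0.2387428  -0.9533847 ]
[ 0.42466547 -0.10253302  0.039     ]
(array([ 0.05946367, -0.00459177, -0.01454356]), array([-0.00959893,  0.00810928,  0.00058502]))
```

View pics/c3.png

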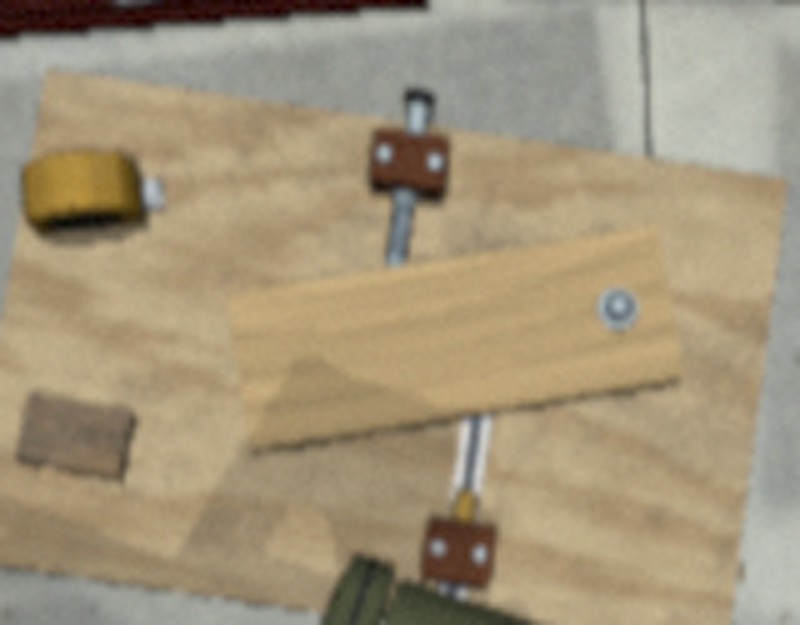

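The blank now meets the screw tip at (395,265). The keeper's plunger tip is at (465,490), with the blank's near edge at about (470,417). The bystanders haven't moved.

Request:
{"api": "arm_command", "payload": {"motion": ".02 -.002 -.005 -.01 .008 0;.02 -.002 -.005 0 0 0;.012 0 -.004 0 0 0;.006 0 0 0 0 0;.003 0 0 0 0 0;0 0 0 0 0 0"}}

```text
t: 10.4
tcp_pos: [0.4239, -0.1029, 0.0359]
tcp_rot: [0.705, -0.059, -0.704, -0.06]
contact_force: [-0.7, 0.0, -0.1]
opening: -0.0004
```

```bash
python3 - <<'E'
from bench import *
from h import *
from scipy.optimize import least_squares
s=read_state()
inv=lambda P:(P-[.5977,-.0728,0])@R.from_euler('z',-.1786).as_matrix()
print(s["t"],s["tcp_pos"],s["contact_force"],"board",inv(s["tcp_pos"]),plan(s,s["tcp_pos"],-.1786+np.pi)[1])
c=camera("top")
f=lambda a:(np.array(a)+.5)/5-.5+[225,125]
def T(x,p): return np.asarray(p)@R.from_euler('z',x[2]).as_matrix().T+[x[0],x[1],0]
L=f([(229,296),(255,452),(680,382),(658,230)])
lp=np.array([[.045,.22,.03],[-.045,.22,.03],[-.045,-.03,.03],[.045,-.03,.03]])
b=least_squares(lambda x:(proj(c,T(x,lp))-L).ravel(),[.62,-.21,.1])
ph=b.x[2]+.1786; o=inv(np.array([b.x[0],b.x[1],0]))
t=(-.06-o[1]+.045*np.sin(ph))/np.cos(ph)
print("blank",b.x,"rel",ph,o,"edge x at y-60",o[0]-.045*np.cos(ph)-t*np.sin(ph),b.fun.round(1))
E
```

```text
10.4 [ 0.42393564 -0.10288443  0.03585519] [-0.73414524  0.047122   -0.14557555] board [-0.1656558  -0.06047548  0.03585519] [ 0.0099029  -0.00059201  0.00028156]
blank [ 0.62239516 -0.2106695   0.13089487] rel 0.30949486596676856 [ 0.04879514 -0.13128932  0.        ] edge x at y-60 -0.02124580035362884 [-0.4  0.1 -0.9 -0.   1.2  0.1  0.1 -0.2]
```

Request:
{"api": "arm_command", "payload": {"motion": "0 0 -.01 .01 0 0;0 0 -.01 0 0 0;0 0 -.008 0 0 0;0 0 -.004 0 0 0;0 0 -.002 0 0 0;0 0 -.002 0 0 0"}}

```text
t: 11.2
tcp_pos: [0.4622, -0.1098, 0.0371]
tcp_rot: [0.705, -0.063, -0.704, -0.063]
contact_force: [-4.6, 0.6, 1.8]
opening: 0.0002
```

Request:
{"api": "arm_command", "payload": {"motion": "0 0 -.002 0 0 0;0 0 -.002 0 0 0;0 0 -.002 0 0 0"}}

```text
t: 11.58
tcp_pos: [0.4623, -0.1095, 0.0363]
tcp_rot: [-0.701, 0.063, 0.708, 0.064]
contact_force: [-6.2, 0.4, 3.9]
opening: 0.0001
```

Request:
{"api": "arm_command", "payload": {"motion": "0 0 -.003 0 0 0;0 0 -.003 0 0 0;0 0 -.003 0 0 0"}}

```text
t: 11.95
tcp_pos: [0.4624, -0.109, 0.0352]
tcp_rot: [-0.695, 0.061, 0.713, 0.064]
contact_force: [-7.2, 0.3, 5.1]
opening: 0.0002
```

```bash
python3 - <<'E'
from bench import *
from h import *
s=read_state()
inv=lambda P:(P-[.5977,-.0728,0])@R.from_euler('z',-.1786).as_matrix()
print(inv(s["tcp_pos"]),s["tcp_pos"][2],plan(s,s["tcp_pos"],-.1786+np.pi)[1],s["wrist_torque"])
E
```

```text
[-0.12674216 -0.0596462   0.03521902] 0.03521901955902732 [0.00073125 0.02598137 0.00159524] [0.02028932 0.99312891 0.00165369]
```

Request:
{"api": "arm_command", "payload": {"motion": "-.001 0 -.004 0 .012 0;-.001 0 -.005 0 .012 0;0 0 -.005 0 .006 0"}}

```text
t: 12.32
tcp_pos: [0.463, -0.1089, 0.0346]
tcp_rot: [-0.697, 0.061, 0.712, 0.064]
contact_force: [-9.0, 0.6, 7.7]
opening: -0.0004
```

Request:
{"api": "arm_command", "payload": {"motion": "-.001 0 -.005 0 .006 0;0 0 -.005 0 .006 0"}}

```text
t: 12.58
tcp_pos: [0.4638, -0.1088, 0.034]
tcp_rot: [-0.695, 0.06, 0.713, 0.064]
contact_force: [-9.4, -0.3, 7.3]
opening: 0.0002
```

Request:
{"api": "arm_command", "payload": {"motion": "-.003 0 -.005 0 .012 0;-.003 0 -.005 0 .012 0"}}

```text
t: 12.82
tcp_pos: [0.464, -0.108, 0.0369]
tcp_rot: [-0.697, 0.059, 0.712, 0.064]
contact_force: [-7.2, 0.2, -5.2]
opening: -0.0001
```

Request:
{"api": "arm_command", "payload": {"motion": "-.003 0 -.006 0 .012 0;-.002 0 -.006 0 .012 0"}}

```text
t: 13.08
tcp_pos: [0.4642, -0.1074, 0.038]
tcp_rot: [-0.697, 0.059, 0.711, 0.064]
contact_force: [-10.0, -3.1, -5.0]
opening: -0.0002
```

Request:
{"api": "arm_command", "payload": {"motion": "0 0 -.008 0 .015 0;-.001 0 -.008 0 .015 0"}}

```text
t: 13.32
tcp_pos: [0.4698, -0.1081, 0.0367]
tcp_rot: [-0.701, 0.058, 0.708, 0.064]
contact_force: [-9.7, -2.5, 2.7]
opening: 0.0
```

Request:
{"api": "arm_command", "payload": {"motion": "-.001 0 -.008 0 .015 0;-.001 0 -.008 0 .015 0;-.001 0 -.008 0 .015 0"}}

```text
t: 13.7
tcp_pos: [0.4782, -0.1096, 0.0365]
tcp_rot: [0.707, -0.058, -0.702, -0.063]
contact_force: [-10.2, -2.5, 3.4]
opening: -0.0002
```

```bash
python3 - <<'E'
from bench import *
from h import *
s=read_state()
inv=lambda P:(P-[.5977,-.0728,0])@R.from_euler('z',-.1786).as_matrix()
print(inv(s["tcp_pos"]),s["contact_force"],plan(s,s["tcp_pos"],-.1786+np.pi)[1],s["wrist_torque"])
E
```

```text
[-0.11101739 -0.05742659  0.0365422 ] [-10.24106996  -2.45641631   3.43778835] [ 0.00737377 -0.00705788  0.00756964] [-0.30128931  1.57226767 -0.0745629 ]
```

Request:
{"api": "arm_command", "payload": {"motion": "-.001 .001 -.008 0 .006 0;0 .001 -.008 0 .006 0;-.001 0 -.008 0 .006 0;0 0 -.008 0 .006 0"}}

```text
t: 14.2
tcp_pos: [0.4897, -0.1117, 0.0353]
tcp_rot: [-0.702, 0.056, 0.707, 0.064]
contact_force: [-10.8, -0.1, 7.5]
opening: 0.0004
```

```bash
python3 - <<'E'
from bench import *
from h import *
s=read_state()
inv=lambda P:(P-[.5977,-.0728,0])@R.from_euler('z',-.1786).as_matrix()
print(inv(s["tcp_pos"]),s["contact_force"],plan(s,s["tcp_pos"],-.1786+np.pi)[1])
E
```

```text
[-0.09932757 -0.05750516  0.03525514] [-10.78273912  -0.11945082   7.51371971] [0.00815119 0.0068698  0.01132706]
```

Now I'll make short bursts and look at the plunger before pressing it.

Request:
{"api": "arm_command", "payload": {"motion": "-.002 .001 -.008 0 .012 .005;-.001 .001 -.008 0 .01 .005;-.001 0 -.008 0 .01 0"}}

```text
t: 14.58
tcp_pos: [0.4971, -0.113, 0.0353]
tcp_rot: [-0.702, 0.058, 0.707, 0.062]
contact_force: [-9.6, -2.5, 5.1]
opening: -0.0002
```

```bash
python3 - <<'E'
from bench import *
from h import *
s=read_state()
inv=lambda P:(P-[.5977,-.0728,0])@R.from_euler('z',-.1786).as_matrix()
print(inv(s["tcp_pos"]),s["contact_force"],plan(s,s["tcp_pos"],-.1786+np.pi)[1])
c=camera("top"); crop(c,270,170,80,75,8,"pics/c4.png")
c=camera("side"); crop(c,280,170,100,75,8,"pics/s4.png")
E
```

```text
[-0.09181893 -0.05740097  0.03526001] [-9.5684815 -2.4829037  5.0876914] [0.00822659 0.00642873 0.00509156]
```

View pics/s4.png

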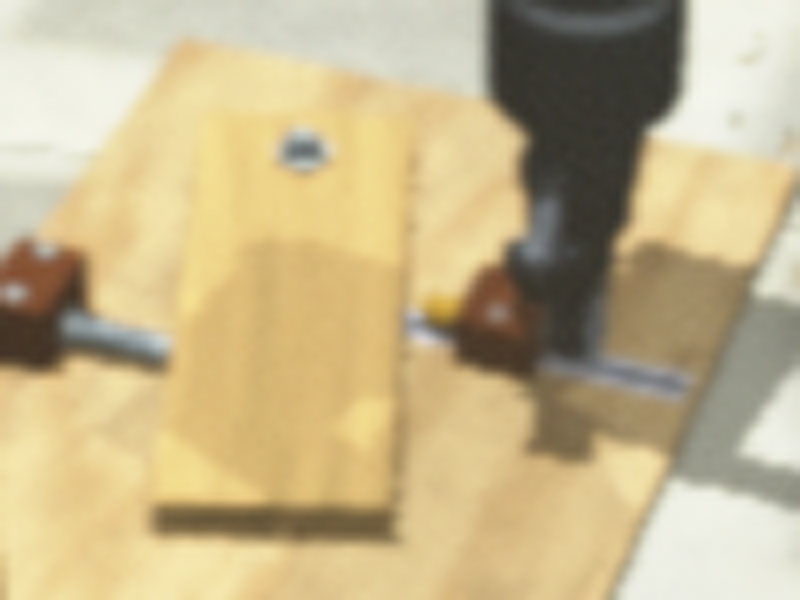

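The plunger tip is at (425,305) and the blank edge at about (408,310). With the keeper front at 460, the gap is roughly 7–8 mm, close to the predicted 6.5 mm.

Request:
{"api": "arm_command", "payload": {"motion": "-.001 0 -.008 0 .01 0;-.001 0 -.008 0 .01 0;-.001 0 -.008 0 .01 0"}}

```text
t: 15.05
tcp_pos: [0.5062, -0.1147, 0.0352]
tcp_rot: [-0.703, 0.058, 0.706, 0.062]
contact_force: [-10.9, -1.1, 4.6]
opening: 0.0002
```

Request:
{"api": "arm_command", "payload": {"motion": "-.001 0 -.008 0 .01 0"}}

```text
t: 15.18
tcp_pos: [0.5083, -0.1151, 0.0352]
tcp_rot: [-0.703, 0.057, 0.706, 0.062]
contact_force: [-12.1, -0.9, 6.9]
opening: 0.0
```

```bash
python3 - <<'E'
from bench import *
from h import *
s=read_state()
inv=lambda P:(P-[.5977,-.0728,0])@R.from_euler('z',-.1786).as_matrix()
print(inv(s["tcp_pos"]),s["contact_force"],plan(s,s["tcp_pos"],-.1786+np.pi)[1])
c=camera("top"); crop(c,270,170,80,75,8,"pics/c5.png")
c=camera("side"); crop(c,280,170,100,75,8,"pics/s5.png")
E
```

```text
[-0.08042335 -0.05746002  0.0352194 ] [-12.08055861  -0.90612162   6.89713859] [0.01004566 0.00544329 0.00580186]
```

View pics/s5.png

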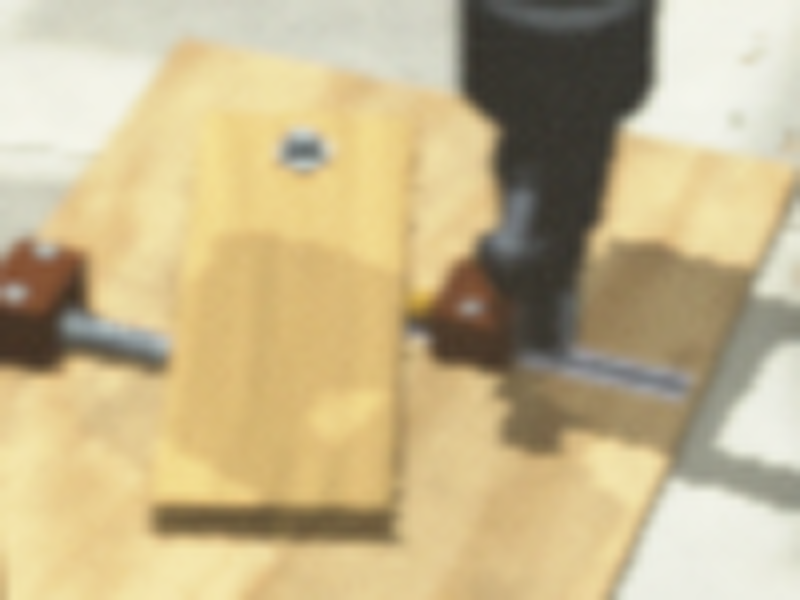

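Keeper screw moved from 497 to 470 px, which is 11.4 mm. The visible plunger shortened from 35 to about 23 px, so it is compressed roughly 4–5 mm. I'll nudge it slightly further.

Request:
{"api": "arm_command", "payload": {"motion": "-.001 0 -.006 0 .008 0"}}

```text
t: 15.4
tcp_pos: [0.5087, -0.1151, 0.0352]
tcp_rot: [-0.702, 0.057, 0.707, 0.062]
contact_force: [-12.3, -0.3, 6.6]
opening: 0.0002
```

```bash
python3 - <<'E'
from bench import *
from h import *
s=read_state()
inv=lambda P:(P-[.5977,-.0728,0])@R.from_euler('z',-.1786).as_matrix()
print(inv(s["tcp_pos"]),s["contact_force"],plan(s,s["tcp_pos"],-.1786+np.pi)[1])
E
```

```text
[-0.08009366 -0.05744886  0.03524515] [-12.30257321  -0.27912423   6.62096807] [0.01058407 0.00805798 0.00599711]
```

Request:
{"api": "arm_command", "payload": {"motion": "-.001 0 -.009 0 .01 0"}}

```text
t: 15.52
tcp_pos: [0.5108, -0.1155, 0.0352]
tcp_rot: [-0.701, 0.057, 0.708, 0.062]
contact_force: [-14.0, -1.5, 8.1]
opening: -0.0
```

Request:
{"api": "arm_command", "payload": {"motion": "0 0 .004 0 0 0;0 0 .01 0 0 0;0 0 .02 0 0 0;-.01 0 .03 0 0 0;-.04 0 .02 0 0 0;0 0 0 0 0 0"}}

```text
t: 16.27
tcp_pos: [0.4299, -0.1022, 0.0869]
tcp_rot: [0.705, -0.057, -0.704, -0.061]
contact_force: [0.9, 0.8, 0.7]
opening: -0.0001
```

```bash
python3 - <<'E'
from bench import *
from h import *
s=read_state();print(s["t"],s["tcp_pos"],s["contact_force"])
t=camera("top"); crop(t,270,155,80,75,8,"pics/c6.png")
c=camera("side"); crop(c,280,170,100,75,8,"pics/s6.png")
a,b=cv2.imread("pics/c6.png"),cv2.imread("pics/s6.png")
cv2.imwrite("pics/j6.png",cv2.resize(np.hstack([a,b]),(800,333)) if 0 else np.hstack([a[150:550,180:580],b[150:550,250:650]]))
E
```

```text
16.275 [ 0.42993458 -0.10221081  0.08685821] [0.88064345 0.83712882 0.72882915]
```

View pics/j6.png

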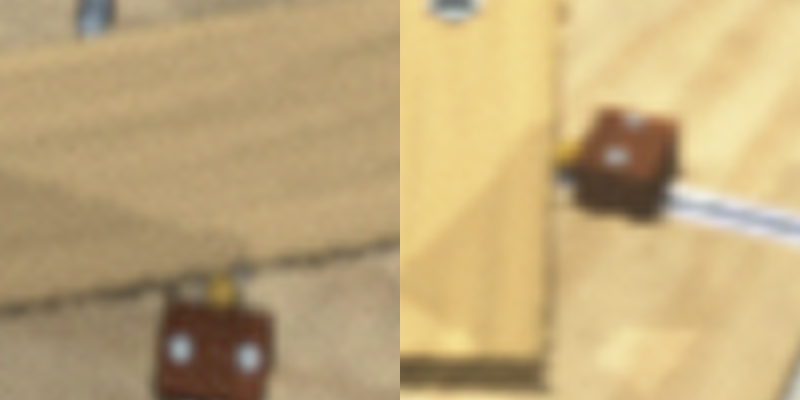

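The arm is clear. In the top crop (left half), the keeper's front-top edge is at about (218,306), the blank edge at about (222,268), and the screw still touches the blank. Next I'll compute the remaining plunger length.

```bash
python3 - <<'E'
from bench import *
from h import *
c=camera("top")
inv=lambda P:(P-[.5977,-.0728,0])@R.from_euler('z',-.1786).as_matrix()
f=lambda a:(np.array(a,float)+[180,150]+.5)/8-.5+[270,155]
for v in(302,306,310):print("front",inv(unproj(c,f([(218,v)]),.038))[0])
for v in(266,270):print("edge",inv(unproj(c,f([(222,v)]),.030))[0])
k=unproj(c,f([(180,349),(249,357)]),.038);print("keeper screws",inv(k))
g=lambda a:(np.array(a,float)+.5)/4-.5+[205,125]
print("initial screws",inv(unproj(c,g([(430,437),(464,443)]),.038)))
print(read_state()["t"])
E
```

```text
front [-0.03204484 -0.0581205   0.038     ]
front [-0.03344184 -0.0583271   0.038     ]
front [-0.03483841 -0.05853363  0.038     ]
edge [-0.01832842 -0.05777061  0.03      ]
edge [-0.01973877 -0.05797896  0.03      ]
keeper screws [[-0.05042321 -0.04735737  0.038     ]
 [-0.04959234 -0.07171456  0.038     ]]
initial screws [[-0.09832848 -0.04763177  0.038     ]
 [-0.09893678 -0.07171798  0.038     ]]
16.425
```

```bash
python3 -c "
from bench import *
print(sign_off())"
```

```text
the job is handed in; nothing more can be done
None
```

I swung the blank gently onto the stop screw, slid the keeper up until its plunger was about half-way in, backed the arm clear, and signed off at about 16.4 s. `sign_off()` gave no verdict.

- **Blank on screw:** with the plunger still fully out, the push rose from about 2.5 N to 5–6 N as the blank stopped. That puts an estimated 4–5 N on the screw, well under 18 N. It was held for more than 0.3 s.
- **Plunger depth:** the keeper travelled about 48.6 mm. The gap left from keeper to blank was 12–13 mm of the plunger's 19 mm, so it is pressed in about 6–7 mm. The rise in push force, from about 10 N to 14 N, suggests about 6 mm. Each method is good to about 1.5 mm, inside the 3–9 mm band.
- **End state:** the last pictures show the blank flat with the screw tip on its edge and the arm clear. The contact force at the screw after release could not be measured directly.
- **Bystanders:** the tape measure and off-cut looked unmoved in the picture taken before I slid the keeper. The later crops don't show them, and none of my later pictures took in the pliers. The arm went nowhere near any of them.
- **Off plan:** under load the tool tilted slightly and ran about 2.5 mm off the keeper's centre line, with some friction up and down on its rear face. The keeper still slid normally.

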